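Fold down and lock the contact clamps of a coin-cell test fixture

TASK

Clamp the four coin cells for their test: with a light fingertip, stroke along the row of half-open white clamps in one low pass, starting at the end with the black connector block, so that each clamp folds fully down on its cell one after the other and none is bent back. Then push the upright tab of the steel lock bar towards the connector block until the bar is fully home. Grasp nothing, leave the cells in their pockets, and do not disturb the things lying around.

Things in the scene. Friction and masses are not known exactly. Their poses are not given: they have to be found in the camera images.
- fixture: Grey plate 288 x 88 x 18 mm, screwed down, with four white flip-down clamps in a row along its y axis. Origin at bench level under the row's centre line; z up. +y: along the row to the end with the black connector block (robot's left at yaw 0); +x: across, to the lock bar. Edges y +140, -148, x -35, +53 mm. All but raised clamps (noses up to 76 mm) and lock tab stays below 33 mm.
- clamp_1 (a joint): Hinge angle of clamp 1 (1 is nearest the connector block, 4 farthest), rad: 0 = fully down on its cell, 1.57 = upright. It stays where it is left (stiff hinge, 0.025 N m); stop at 1.75.
- clamp_1_nose (a point): Middle of the upper edge of clamp 1's free end (nose), moving with it. The clamp is a bar 24 mm wide and 10 mm thick, 44 mm from hinge pin to nose; when down its flat top is 33 mm above the bench and the nose points towards fixture -y.
- clamp_1_hinge (a point): Centre of clamp 1's hinge pin, 28 mm above the bench, at fixture x = 0, y = 100 mm; the pin runs along fixture x. Half open, the clamp rises from here towards fixture -y, so a fingertip moving towards -y meets its outer face and folds it down.
- clamp_2 (a joint): Hinge angle of clamp 2 (1 is nearest the connector block, 4 farthest), rad: 0 = fully down on its cell, 1.57 = upright. It stays where it is left (stiff hinge, 0.025 N m); stop at 1.75.
- clamp_2_nose (a point): Middle of the upper edge of clamp 2's free end (nose), moving with it. The clamp is a bar 24 mm wide and 10 mm thick, 44 mm from hinge pin to nose; when down its flat top is 33 mm above the bench and the nose points towards fixture -y.
- clamp_2_hinge (a point): Centre of clamp 2's hinge pin, 28 mm above the bench, at fixture x = 0, y = 46 mm; the pin runs along fixture x. Half open, the clamp rises from here towards fixture -y, so a fingertip moving towards -y meets its outer face and folds it down.
- clamp_3 (a joint): Hinge angle of clamp 3 (1 is nearest the connector block, 4 farthest), rad: 0 = fully down on its cell, 1.57 = upright. It stays where it is left (stiff hinge, 0.025 N m); stop at 1.75.
- clamp_3_nose (a point): Middle of the upper edge of clamp 3's free end (nose), moving with it. The clamp is a bar 24 mm wide and 10 mm thick, 44 mm from hinge pin to nose; when down its flat top is 33 mm above the bench and the nose points towards fixture -y.
- clamp_3_hinge (a point): Centre of clamp 3's hinge pin, 28 mm above the bench, at fixture x = 0, y = -8 mm; the pin runs along fixture x. Half open, the clamp rises from here towards fixture -y, so a fingertip moving towards -y meets its outer face and folds it down.
- clamp_4 (a joint): Hinge angle of clamp 4 (1 is nearest the connector block, 4 farthest), rad: 0 = fully down on its cell, 1.57 = upright. It stays where it is left (stiff hinge, 0.025 N m); stop at 1.75.
- clamp_4_nose (a point): Middle of the upper edge of clamp 4's free end (nose), moving with it. The clamp is a bar 24 mm wide and 10 mm thick, 44 mm from hinge pin to nose; when down its flat top is 33 mm above the bench and the nose points towards fixture -y.
- clamp_4_hinge (a point): Centre of clamp 4's hinge pin, 28 mm above the bench, at fixture x = 0, y = -62 mm; the pin runs along fixture x. Half open, the clamp rises from here towards fixture -y, so a fingertip moving towards -y meets its outer face and folds it down.
- lock_bar (a joint): Travel of the steel lock bar along the row, m: 0 = unlocked, 0.016 = fully home (locked). It slides towards fixture +y (towards the connector block); it needs about 2 N and stays where it is left.
- lock_tab (a point): Centre of the outer (-y) face of the upright thumb tab at the bar's -y end, 38 mm above the bench; the tab is 20 mm wide across the row, 5 mm thick, its top 47 mm above the bench. At fixture x = 39, y = -137 mm when unlocked. Push this face towards +y.
- cell_1: Loose steel coin cell, 20 mm across and 3.2 mm thick, lying in the 2 mm deep pocket under clamp 1, 28 mm from its hinge pin; origin at the centre of its underside.
- cell_2: Loose steel coin cell, 20 mm across and 3.2 mm thick, lying in the 2 mm deep pocket under clamp 2, 28 mm from its hinge pin; origin at the centre of its underside.
- cell_3: Loose steel coin cell, 20 mm across and 3.2 mm thick, lying in the 2 mm deep pocket under clamp 3, 28 mm from its hinge pin; origin at the centre of its underside.
- cell_4: Loose steel coin cell, 20 mm across and 3.2 mm thick, lying in the 2 mm deep pocket under clamp 4, 28 mm from its hinge pin; origin at the centre of its underside.
- marker: Bystander: black-capped marker, 80 x 100 x 16 mm footprint; lies loose on the bench, leave it alone. Origin at the centre of its underside.
- screwdriver_small: Bystander: small blue screwdriver, 110 x 60 x 14 mm; lies loose on the bench, leave it alone. Origin at the centre of its underside.
- ptfe_tape: Bystander: white tape reel, 48 mm across, 13 mm high; lies loose on the bench, leave it alone. Origin at the centre of its underside.
- nut: Bystander: steel hex nut, 22 mm across, 9 mm high; lies loose on the bench, leave it alone. Origin at the centre of its underside.
- multimeter: Bystander: orange multimeter, 147 x 110 x 48 mm; lies loose on the bench, leave it alone. Origin at the centre of its underside.

How it is judged:
By the outcome, as a careful person would: the job done as asked, in the order asked, and still so for the second after the job is handed in, with the robot touching nothing.
It also fails if it takes over 46 s, if anything falls off the work surface, if the arm or the gripper's body presses on something with over 40 N, if the wrist force passes 120 N, or if a joint passes its speed limit or range.

ROBOT

A 6-joint arm with a two-finger parallel gripper is mounted at the origin on a cart in front of the work surface, level with it; the furniture and walls round the work are solid. World frame = base frame: x ahead of the robot, y to its left, z up, the work surface at z = 0. Lengths are in m, angles in rad, forces in N, time in s.
With the tool pointing down it reaches from about 0.375 to 0.9 m from the base axis. Payload 3.1 kg.
Tool frame: the origin (TCP) lies between the finger pads; the fingertips stand 8 mm ahead of it and the grasp point (between the pads) lies 11 mm behind it; z points along the fingers, y is the line along which they close (so a half turn about z gives the same grasp; the last joint's range is limited). The gripper opens to 87 mm and grips with 3 to 60 N. Pads are 19 mm wide; open, the fingers measure 117 mm over their backs; the gripper's body (75 mm by 190 mm) begins 51 mm behind the grasp point.
Start: joints at [1.012, 0.527, 1.433, -0, 1.181, -0.178], TCP at [0.232, 0.58, 0.231] pointing down, gripper open.
Joint ranges: [-3.08, 3.08], [-0.75, 2.2], [0.22, 2.44], [-1.43, 4.57], [0, 2.65], [-2.85, 2.85]. Speed limits (rad/s): [2.79, 2.79, 3.14, 3.14, 3.14, 3.14].

INTERFACE

Orientations are given as a unit quaternion [x, y, z, w].
In Python, from rig import robot, vision, job gives the robot as it stands.
- The arm moves only by the shell command python3 -m handwheel 'ROWS' [OPENING] [FORCE]. ROWS is JSON, a list of rows, each a list of 4 numbers: the shift along the tool's x, y, z as a fraction of full scale, then the turn about the tool's z as a fraction of full scale. A call has 1 to 20 rows; each row is the pose to reach, as a shift and turn from the pose commanded when the call began, along the tool's axes at that moment, turning the shorter way round; what a row does not reach only later rows make up. Full scale, the value 1, is 300 mm for a shift and 2 pi rad for a turn. A row lasts 1/12 s, in which the tool goes at most 41.7 mm and 7.16 degrees, less where a joint would pass 70% of its speed; a pose out of reach is approached as far as the arm can. A call with a number of a shift or a turn outside -1 to 1 is refused whole. A call with a gripper value outside its range is refused whole. OPENING is the opening in per cent of the stroke, from 0 (shut) to 100 (fully open), set as the call begins (- or left out, the last holds). The fingers move at their own pace and stop on an object; FORCE is the grip in N (left out, the last holds). Time passes only in rows, so rows that repeat a pose let the fingers close. It gives the time, the measured TCP pose, the force, the opening and the grip force at its end, in the units of the state.
- robot.get_obs(): the state, without advancing time (a new reading comes with each control period).
- vision.camera(name): name is "scene" or "top" or "wrist"; returns a dict with "frame" (480x640x3 uint8, red, green, blue), "K" (3x3 intrinsics, pixels), "cam_to_world" (4x4, takes a point from camera to world coordinates); the wrist camera has in their place "hand_eye" (4x4, takes a point from camera to tool coordinates, whose origin is the TCP and whose axes are the flange's). Camera axes: x right, y down, z forward; pixel columns grow to the right and rows downward; lengths in m; the calibration is good to about 2 mm. A picture is of the moment at which its call begins: read the wrist's pose just before it. There is no depth.
- job.hand_in(): hands the job in; it is judged then, once.
Trained networks look in the newest picture that a camera, given by its name, has taken for a name from the list of things; names that differ only in an ending like _2 or _b are one class to them, and where a whole thing is asked for, a point or a joint stands for the part that bears it (a point fixed in the world has none). Each returns a list of dicts, best first, with "conf" (0 to 1); they miss things now and then, are a little off and sometimes report something else, mostly with a low value. They report only what shows in the picture. A call takes as long as a camera call.
- vision.look_for(camera, label): "point" ([row, column] in pixels, amid what is visible of it).
- vision.outline_of(camera, label): "mask" (480x640 bool, what is visible of it) and "point" ([row, column] in pixels, amid what is visible of it).
The state is a dict: "time": time; "q": joint angles; "joint_velocities": joint speeds; "joint_torque": joint torques, N m; "position": TCP position; "tool_rot": TCP orientation; "ft_force": force on the tool from outside, world axes, zero at the start; "moment": the same for the moment, N m; "grip_width": finger opening in m; "grip_force": force on a finger pad.
Only numpy, scipy, OpenCV 4.12 (cv2) and the standard library are available. Lean on these libraries where they do the work, as an engineer would, in place of code of your own. Each camera call takes 0.05 s, during which the arm holds its last target. There are 200 camera calls.

## Working session

There is one attempt and no reset: what is moved stays moved. The work goes in short steps, Python scripts to look and compute and a shell command to move; the robot and the scene stay as the last step left them, time stands still between calls to the robot, and variables do not carry over. Pictures are saved under pics/ and viewed, at most 10 in all, crops included, and the job is handed in when it is done.

```bash
mkdir -p pics; cat > h.py <<'E'
from rig import robot, vision, job
import numpy as np, cv2
def cam(n):
    c=vision.camera(n); return c
def ray(c,p):
    K,T=np.array(c["K"]),np.array(c["cam_to_world"])
    d=T[:3,:3]@np.linalg.solve(K,[p[1],p[0],1]); return T[:3,3],d
def onz(c,p,z):
    o,d=ray(c,p); return o+d*(z-o[2])/d[2]
def proj(c,P):
    K,T=np.array(c["K"]),np.array(c["cam_to_world"])
    q=K@(T[:3,:3].T@(np.array(P)-T[:3,3])); return q[:2]/q[2]
E
python3 - <<'E'
from h import *
for n in("top","scene"):
    c=cam(n); cv2.imwrite(f"pics/{n}0.png",c["frame"][:,:,::-1])
    print(n,np.round(c["cam_to_world"],3).tolist(),np.round(c["K"],1).tolist())
    for l in("fixture","clamp_1","clamp_1_nose","clamp_1_hinge","lock_tab","cell_1","multimeter","marker","screwdriver_small","ptfe_tape","nut"):
        print(l,[(np.round(r["point"]).tolist(),round(r["conf"],2),np.round(onz(c,r["point"],.03),3)[:2].tolist()) for r in vision.look_for(n,l)[:5]])
o=robot.get_obs();print(o["time"],o["position"],o["tool_rot"],o["grip_width"])
E
```

```text
top [[-0.017, -0.995, 0.102, 0.47], [-1.0, 0.018, 0.014, 0.012], [-0.016, -0.102, -0.995, 0.896], [0.0, 0.0, 0.0, 1.0]] [[440.0, 0.0, 317.9], [0.0, 440.0, 245.3], [0.0, 0.0, 1.0]]
fixture [([262.0, 374.0], 0.92, [0.522, -0.086])]
clamp_1 [([272.0, 359.0], 0.76, [0.505, -0.056]), ([205.0, 387.0], 0.73, [0.637, -0.114]), ([250.0, 413.0], 0.72, [0.545, -0.163]), ([285.0, 411.0], 0.64, [0.477, -0.157]), ([261.0, 385.0], 0.62, [0.525, -0.106])]
clamp_1_nose [([282.0, 334.0], 0.69, [0.485, -0.006]), ([263.0, 384.0], 0.66, [0.521, -0.104]), ([259.0, 389.0], 0.22, [0.529, -0.116])]
clamp_1_hinge [([263.0, 373.0], 0.7, [0.522, -0.083])]
lock_tab [([242.0, 392.0], 0.57, [0.563, -0.123]), ([262.0, 384.0], 0.26, [0.522, -0.105])]
cell_1 [([271.0, 369.0], 0.53, [0.506, -0.075]), ([258.0, 393.0], 0.38, [0.53, -0.122])]
multimeter [([321.0, 185.0], 0.62, [0.414, 0.286])]
marker [([322.0, 372.0], 0.55, [0.406, -0.078])]
screwdriver_small [([233.0, 338.0], 0.53, [0.583, -0.015]), ([321.0, 185.0], 0.53, [0.415, 0.286]), ([241.0, 392.0], 0.41, [0.564, -0.122])]
ptfe_tape [([207.0, 384.0], 0.85, [0.633,
[... 712 characters left out ...]
.0], 0.7, [0.562, -0.108])]
cell_1 [([270.0, 332.0], 0.56, [0.484, -0.02]), ([276.0, 396.0], 0.46, [0.517, -0.118]), ([278.0, 363.0], 0.4, [0.487, -0.076]), ([278.0, 432.0], 0.39, [0.537, -0.171])]
multimeter [([245.0, 164.0], 0.78, [0.42, 0.281]), ([260.0, 324.0], 0.32, [0.506, 0.006])]
marker [([316.0, 346.0], 0.65, [0.389, -0.094])]
screwdriver_small [([248.0, 360.0], 0.56, [0.569, -0.031])]
ptfe_tape [([249.0, 412.0], 0.56, [0.604, -0.114])]
nut [([259.0, 385.0], 0.68, [0.556, -0.084]), ([308.0, 410.0], 0.66, [0.449, -0.168]), ([261.0, 399.0], 0.17, [0.56, -0.108])]
1.2 [0.23167491 0.58046067 0.23052428] [ 1.88769201e-01  9.82021481e-01 -6.00194735e-06 -1.70568491e-05] 0.0870081027023997
```

```bash
python3 - <<'E'
import cv2
for n,(r0,r1,c0,c1) in (("top",(170,350,250,490)),("scene",(190,350,230,500))):
    im=cv2.imread(f"pics/{n}0.png"); a=cv2.resize(im[r0:r1,c0:c1],None,fx=2.9,fy=2.9,interpolation=cv2.INTER_CUBIC)
    cv2.imwrite(f"pics/{n}0c.png",a)
E
```

```text
(no output)
```

View pics/top0c.png

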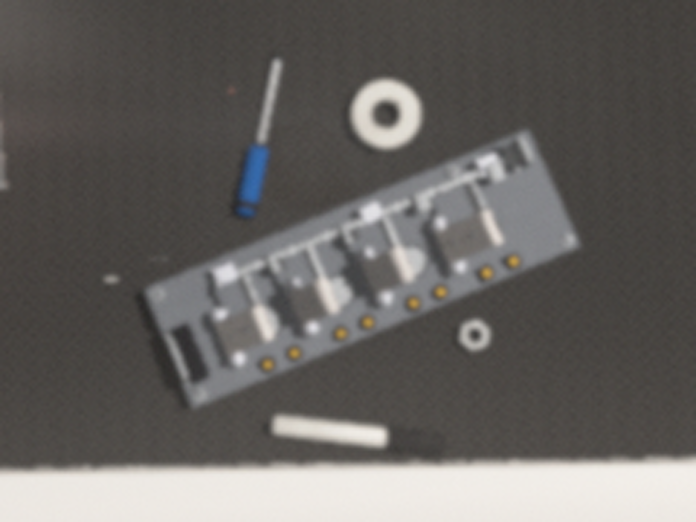

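View pics/scene0c.png

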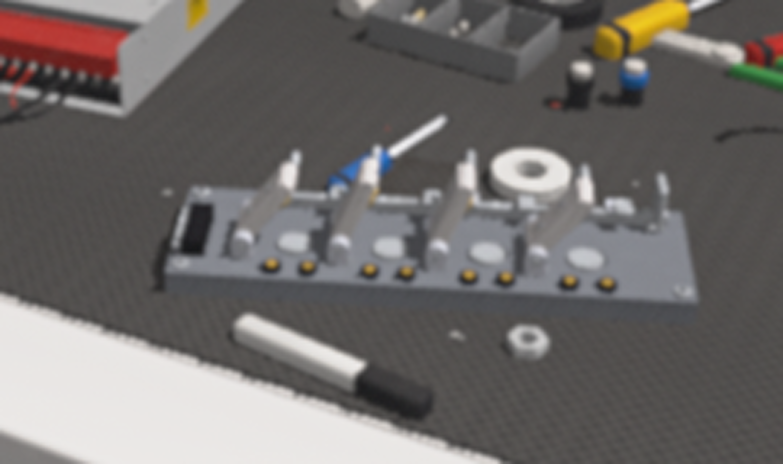

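The top view shows the fixture yawed about +0.4 rad, with its connector at lower left (full pixel 314,291) and its lock tab at right (about 421,228). The clamps lean towards -y in the scene view. Next I'll fit the fixture pose.

```bash
cat > fit.py <<'E'
from h import *
from scipy.optimize import least_squares
def F(p,P): 
    c,s=np.cos(p[2]),np.sin(p[2]); P=np.array(P,float); return np.array([p[0]+c*P[0]-s*P[1],p[1]+s*P[0]+c*P[1],P[2]])
E
python3 - <<'E'
from fit import *
c=cam("top"); m=vision.outline_of("top","fixture")[0]["mask"].astype(np.uint8)
q=cv2.boxPoints(cv2.minAreaRect(cv2.findNonZero(m))); print("mask rect",q.tolist())
f=lambda x,y:(250+x/2.9,170+y/2.9)
# eye: +y/+x corner, +y/-x, -y/-x, -y/+x
eye=np.array([f(147,289),f(193,406),f(578,244),f(527,131)])
C=[(.053,.140,.018),(-.035,.140,.018),(-.035,-.148,.018),(.053,-.148,.018)]
qm=np.array([q[np.argmin(np.linalg.norm(q-e,axis=1))] for e in eye])
s=cam("scene")
g=lambda x,y:(230+x/2.9,190+y/2.9)
for n,e in(("eye",eye),("mask",qm)):
    r=least_squares(lambda p:np.ravel([proj(c,F(p,P))-u for P,u in zip(C,e)]),[.52,-.08,.35]); print(n,r.x,np.round(r.fun,1))
    p=r.x
    for nm,i,off,cc in(("scene",s,(230,190),2.9),("top",c,(250,170),2.9)):
        if n=="eye":
            r0,r1,c0,c1=(170,350,250,490) if nm=="top" else (190,350,230,500)
            im=cv2.resize(i["frame"][r0:r1,c0:c1,::-1],None,fx=2.9,fy=2.9,interpolation=cv2.INTER_CUBIC)
            def d(P,col):
                u=(proj(i,F(p,P))-off)*2.9; cv2.circle(im,(int(u[0]),int(u[1])),3,col,-1)
            for P in C: d(P,(0,0,255))
            for y in(.1,.046,-.008,-.062): d((.0,y,.028),(0,255,0)); d((-.012,y,.028),(255,255,0)); d((0,y-.028,.0205),(255,0,255))
            d((.039,-.137,.038),(0,255,255)); d((.039,-.1345,.047),(0,255,255))
            cv2.imwrite(f"pics/{nm}_ov.png",im)
E
```

```text
mask rect [[297.9452209472656, 268.36749267578125], [432.3462219238281, 212.7532958984375], [449.9868469238281, 255.384765625], [315.5858459472656, 310.99896240234375]]
eye [ 0.5141797  -0.08795436  0.37694608] [-1.  -0.2  0.   0.6  0.8  0.5  0.3 -0.8]
mask [ 0.51485083 -0.08673083  0.37276349] [ 1.1  0.4  0.2 -1.  -0.5 -0.8 -0.8  1.5]
```

View pics/scene_ov.png

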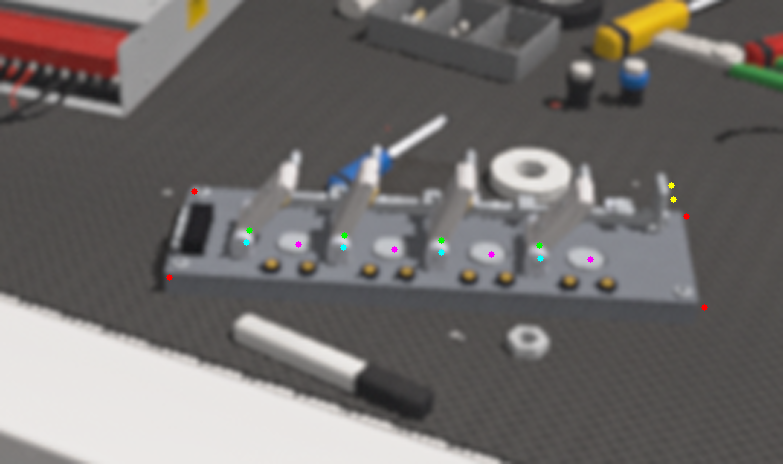

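View pics/top_ov.png

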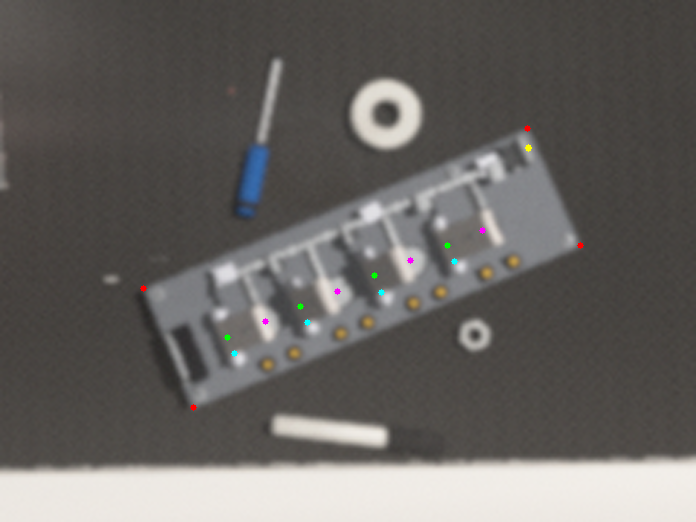

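The overlay agrees to within about 2–3 mm in both views, so the pose is about (0.515, -0.088), yaw 0.376. I'll check the full scene for tall items on the transit path and compute the moves.

```bash
python3 - <<'E'
from fit import *
from scipy.spatial.transform import Rotation as R
p=[.5148,-.0875,.3755]; o=robot.get_obs(); Rt=R.from_quat(o["tool_rot"]); 
t=F(p,(0,.140,.130)); print("target",t, "shift frac",Rt.inv().apply(t-o["position"])/.3)
ty=Rt.as_matrix()[:,1]; a=np.arctan2(-ty[0],ty[1]); print("turn frac",-(p[2]-a)/(2*np.pi))
E
```

```text
target [0.46345672 0.04274541 0.13      ] shift frac [-1.38203223 -1.37826983  0.33512267]
turn frac -0.12020380755739225
```

View pics/scene0.png

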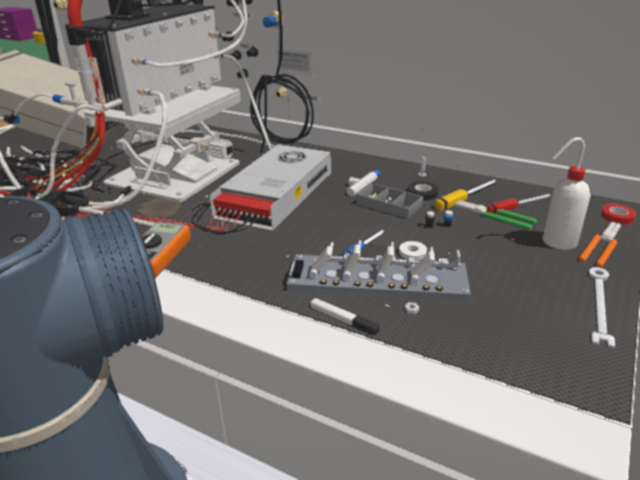

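The scene view shows a clear path: the tallest nearby item is the multimeter (orange, about 170,250), well below transit height. I'll move across, then turn.

```bash
python3 -m handwheel '[[-0.04,-0.04,0,0],[-0.11,-0.11,0,0],[-0.19,-0.19,0,0],[-0.27,-0.27,0,0],[-0.35,-0.35,0,0],[-0.43,-0.43,0,0],[-0.51,-0.51,0,0],[-0.58,-0.58,0,0],[-0.64,-0.64,0,0],[-0.68,-0.68,0,0],[-0.7,-0.7,0,0]]' 0
python3 -m handwheel '[[-0.04,-0.04,0,-0.01],[-0.11,-0.11,0,-0.025],[-0.19,-0.19,0,-0.04],[-0.27,-0.27,0,-0.055],[-0.35,-0.35,0.02,-0.07],[-0.43,-0.43,0.06,-0.085],[-0.51,-0.51,0.1,-0.1],[-0.58,-0.58,0.15,-0.11],[-0.64,-0.64,0.2,-0.118],[-0.67,-0.667,0.24,-0.1202],[-0.682,-0.678,0.25,-0.1202],[-0.682,-0.678,0.25,-0.1202],[-0.682,-0.678,0.25,-0.1202]]' 0
python3 - <<'E'
from fit import *
from scipy.spatial.transform import Rotation as R
p=[.5148,-.0875,.3755]; o=robot.get_obs(); Rt=R.from_quat(o["tool_rot"]); 
T=Rt.as_matrix();ty=T[:,1];print(o["time"],o["position"],np.arctan2(-ty[0],ty[1]),o["grip_width"],o["q"],T.round(3).tolist())
for P in((0,.14,.0415),(0,-.14,.0415)): print(Rt.inv().apply(F(p,P)-o["position"])/.3)
w=vision.camera("wrist"); M=np.eye(4);M[:3,:3]=T;M[:3,3]=o["position"]; w["cam_to_world"]=M@np.array(w["hand_eye"])
im=w["frame"][:,:,::-1].copy()
def d(P,col):
    u=proj(w,F(p,P)); cv2.circle(im,(int(u[0]),int(u[1])),3,col,-1)
for P in [(.053,.140,.018),(-.035,.140,.018),(-.035,-.148,.018),(.053,-.148,.018)]: d(P,(0,0,255))
for y in(.1,.046,-.008,-.062): d((.012,y,.028),(0,255,0)); d((-.012,y,.028),(255,255,0)); d((0,y-.028,.0205),(255,0,255))
d((.039,-.137,.038),(0,255,255))
cv2.imwrite("pics/w1.png",im)
E
```

```text
time: 2.27
position: [0.3496, 0.3058, 0.2308]
tool_rot: [0.19, 0.982, -0.0, 0.0]
ft_force: [0.3, -0.5, -0.5]
grip_width: 0.0221
grip_force: 0.0
time: 3.35
position: [0.4633, 0.0435, 0.1557]
tool_rot: [-0.187, 0.982, 0.0, -0.0]
ft_force: [0.2, 0.4, -0.7]
grip_width: 0.0006
grip_force: 0.0
3.35 [0.46327667 0.04347664 0.15570239] 0.3752065033785899 0.0005591304179939926 [-1.47574443e-01  4.36965010e-01  1.89986819e+00  5.78093378e-04
  8.05326216e-01 -2.09397803e+00] [[-0.93, -0.366, -0.0], [-0.366, 0.93, 0.0], [0.0, 0.001, -1.0]]
[ 2.27155983e-04 -2.73300243e-03  3.80673032e-01]
[-4.66041377e-05 -9.36066102e-01  3.80071797e-01]
```

View pics/w1.png

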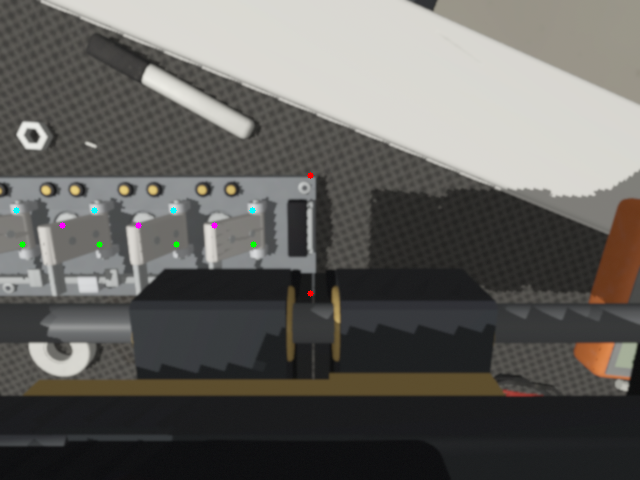

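The wrist view shows the plate end at column 316, against a predicted 310, so the fixture lies about 2 mm further towards +y. The rest agrees. I'll descend behind clamp 1 and start the stroke.

```bash
python3 -m handwheel '[[0,0,0.05,0],[0,0,0.12,0],[0,0,0.19,0],[0,0,0.26,0],[0,0,0.32,0],[0,0,0.36,0],[0,0,0.376,0],[0,0,0.381,0],[0,0,0.381,0],[0,0,0.381,0]]'
```

```text
time: 4.23
position: [0.464, 0.0432, 0.0421]
tool_rot: [-0.187, 0.982, -0.0, 0.001]
ft_force: [-0.1, -0.1, -0.6]
grip_width: 0.0004
grip_force: 0.0
```

```bash
python3 -m handwheel '[[0,-0.015,0.002,0],[0,-0.035,0.002,0],[0,-0.055,0.002,0],[0,-0.075,0.002,0],[0,-0.095,0.002,0],[0,-0.115,0.002,0],[0,-0.135,0.002,0],[0,-0.155,0.002,0],[0,-0.175,0.002,0],[0,-0.195,0.002,0],[0,-0.215,0.002,0],[0,-0.235,0.002,0],[0,-0.255,0.002,0],[0,-0.265,0.002,0],[0,-0.265,0.002,0]]'
python3 - <<'E'
from fit import *
c=cam("scene"); cv2.imwrite("pics/s2.png",cv2.resize(c["frame"][190:350,230:500,::-1],None,fx=2.9,fy=2.9))
E
```

```text
time: 5.48
position: [0.4918, -0.0313, 0.0411]
tool_rot: [-0.186, 0.983, 0.001, -0.001]
ft_force: [-2.0, 2.1, 5.7]
grip_width: 0.0005
grip_force: 3.3
```

View pics/s2.png

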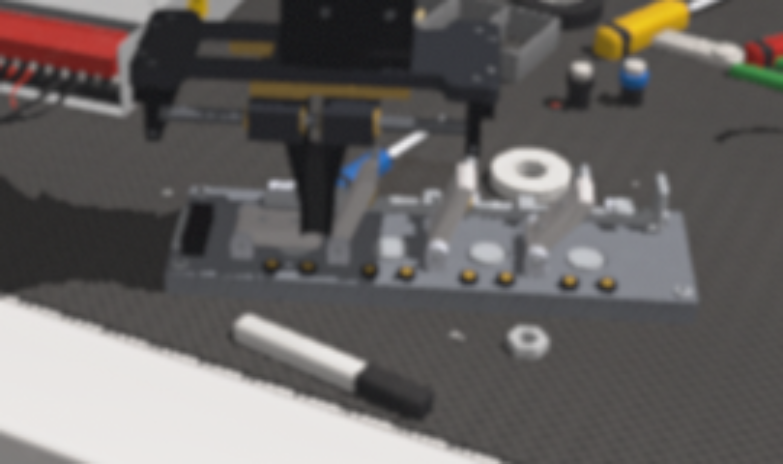

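Clamp 1 is flat under the fingertip and the others are untouched. I'll continue the stroke.

```bash
python3 -m handwheel '[[0,-0.015,0,0],[0,-0.035,0,0],[0,-0.055,0,0],[0,-0.075,0,0],[0,-0.095,0,0],[0,-0.115,0,0],[0,-0.135,0,0],[0,-0.155,0,0],[0,-0.175,0,0],[0,-0.195,0,0],[0,-0.215,0,0],[0,-0.235,0,0],[0,-0.255,0,0],[0,-0.275,0,0],[0,-0.295,0,0],[0,-0.315,0,0],[0,-0.335,0,0]]'
python3 -m handwheel '[[0,-0.02,0,0],[0,-0.04,0,0],[0,-0.06,0,0],[0,-0.08,0,0],[0,-0.1,0,0],[0,-0.12,0,0],[0,-0.14,0,0],[0,-0.16,0,0],[0,-0.18,0,0],[0,-0.2,0,0],[0,-0.22,0,0],[0,-0.24,0,0],[0,-0.26,0,0],[0,-0.28,0,0],[0,-0.3,0,0],[0,-0.315,0,0],[0,-0.32,0,0],[0,-0.32,0,0]]'
python3 - <<'E'
from fit import *
p=[.514,-.0856,.3755]; o=robot.get_obs()
from scipy.spatial.transform import Rotation as R
Rt=R.from_quat(o["tool_rot"]); c,s=np.cos(p[2]),np.sin(p[2]); d=o["position"][:2]-p[:2]; print("fix xy",c*d[0]+s*d[1],-s*d[0]+c*d[1])
c=cam("scene"); cv2.imwrite("pics/s3.png",cv2.resize(c["frame"][190:350,230:500,::-1],None,fx=2.9,fy=2.9))
for n in("lock_tab",): print([(r["point"],r["conf"]) for r in vision.look_for("scene",n)], proj(c,F(p,(.039,-.137,.038))))
E
```

```text
time: 6.95
position: [0.5276, -0.1233, 0.0412]
tool_rot: [-0.186, 0.983, 0.002, -0.002]
ft_force: [-1.9, 5.9, 7.1]
grip_width: 0.0002
grip_force: 3.9
time: 8.45
position: [0.5649, -0.2147, 0.0405]
tool_rot: [-0.186, 0.982, -0.0, 0.0]
ft_force: [-0.1, 0.5, -0.4]
grip_width: 0.0006
grip_force: 0.0
fix xy -5.6845281300385575e-06 -0.13871525509211918
[([263.2, 406.1], 0.91), ([279.4, 377.2], 0.4)] [460.93802121 258.42584837]
```

View pics/s3.png

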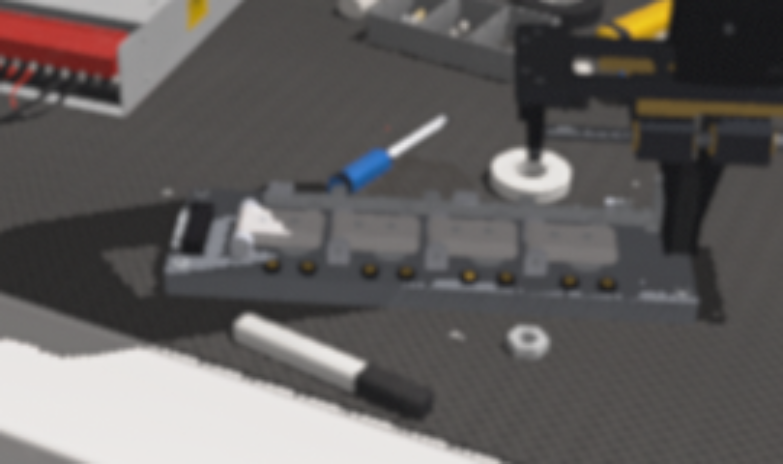

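All four clamps lie flat, with no force left on the tool. Next I'll go round behind the tab.

```bash
python3 -m handwheel '[[0,-0.04,0,0],[0,-0.09,0,0],[0,-0.12,0,0],[-0.05,-0.12,0,0],[-0.1,-0.12,0.005,0],[-0.13,-0.12,0.008,0],[-0.13,-0.12,0.008,0],[-0.13,-0.12,0.008,0]]'
python3 -m handwheel '[[0,0.015,0,0],[0,0.03,0,0],[0,0.045,0,0],[0,0.06,0,0],[0,0.07,0,0],[0,0.08,0,0],[0,0.085,0,0],[0,0.085,0,0]]'
python3 - <<'E'
from fit import *
p=[.514,-.0856,.3755]; o=robot.get_obs()
c,s=np.cos(p[2]),np.sin(p[2]); d=o["position"][:2]-p[:2]; print("fix xy",c*d[0]+s*d[1],-s*d[0]+c*d[1])
f=o["ft_force"];print("f row",-s*f[0]+c*f[1])
E
```

```text
time: 9.22
position: [0.6141, -0.2329, 0.038]
tool_rot: [-0.187, 0.982, 0.0, -0.0]
ft_force: [0.7, 0.2, -0.6]
grip_width: 0.0005
grip_force: 0.0
time: 9.88
position: [0.6046, -0.209, 0.0383]
tool_rot: [-0.187, 0.982, 0.0, -0.0]
ft_force: [-0.2, 0.7, -0.4]
grip_width: 0.0005
grip_force: 0.0
fix xy 0.03903718753464821 -0.14801554841311226
f row 0.7141839580399243
```

Nearing contact, so I'll take small steps and read the force.

```bash
for i in 1; do python3 -m handwheel '[[0,0.01,0,0],[0,0.02,0,0],[0,0.03,0,0],[0,0.03,0,0]]'; done
python3 -m handwheel '[[0,0.007,0,0],[0,0.014,0,0],[0,0.02,0,0],[0,0.02,0,0]]'
python3 - <<'E'
from fit import *
p=[.514,-.0856,.3755]; o=robot.get_obs()
c,s=np.cos(p[2]),np.sin(p[2]); d=o["position"][:2]-p[:2]; print("fix xy",c*d[0]+s*d[1],-s*d[0]+c*d[1])
c=cam("scene"); cv2.imwrite("pics/s4.png",cv2.resize(c["frame"][190:350,280:550,::-1],None,fx=2.9,fy=2.9))
E
```

```text
time: 10.22
position: [0.6016, -0.2009, 0.0383]
tool_rot: [-0.187, 0.982, -0.0, 0.0]
ft_force: [1.1, -1.0, -1.0]
grip_width: 0.0002
grip_force: 0.5
time: 10.55
position: [0.5993, -0.1952, 0.0383]
tool_rot: [-0.187, 0.982, 0.0, 0.0]
ft_force: [0.1, -1.2, -0.3]
grip_width: 0.0004
grip_force: 0.6
fix xy 0.039213973864418154 -0.1332204774138868
```

View pics/s4.png

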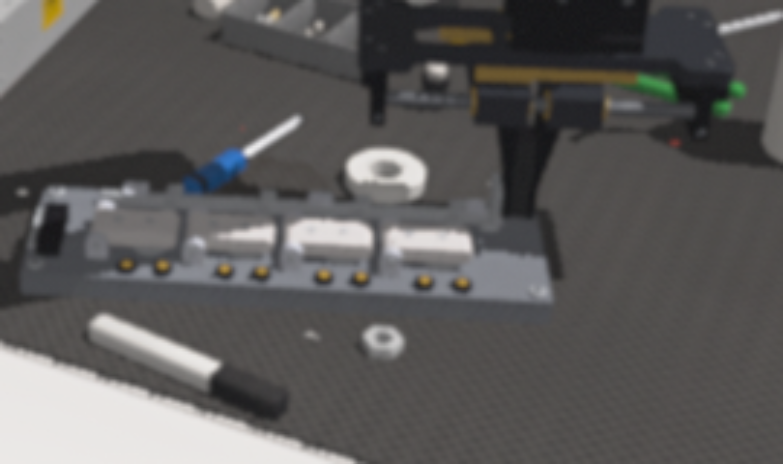

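The fingertip is against the tab (about 497,195 in the crop) and sliding it with about 1 N. I'll keep going to the stop.

```bash
python3 -m handwheel '[[0,0.005,0,0],[0,0.01,0,0],[0,0.01,0,0]]'
python3 -m handwheel '[[0,0.004,0,0],[0,0.008,0,0],[0,0.008,0,0]]'
python3 -m handwheel '[[0,0.003,0,0],[0,0.006,0,0],[0,0.006,0,0]]'
```

```text
time: 10.85
position: [0.5983, -0.1925, 0.0383]
tool_rot: [-0.187, 0.982, -0.0, 0.0]
ft_force: [-0.0, -2.1, -0.1]
grip_width: 0.0004
grip_force: 0.9
time: 11.1
position: [0.5983, -0.1925, 0.0385]
tool_rot: [-0.187, 0.982, -0.002, 0.001]
ft_force: [1.0, -6.4, -0.9]
grip_width: 0.0003
grip_force: 3.2
time: 11.35
position: [0.5984, -0.1924, 0.0386]
tool_rot: [-0.187, 0.982, -0.003, 0.002]
ft_force: [1.2, -10.6, -3.6]
grip_width: 0.0004
grip_force: 4.8
```

The tool has stalled at the hard stop after about 16 mm of travel. I'll back off, lift clear and check.

```bash
python3 -m handwheel '[[0,-0.02,0,0],[0,-0.05,0,0],[0,-0.1,0,0],[0,-0.12,-0.05,0],[0,-0.12,-0.15,0],[0,-0.12,-0.28,0],[0,-0.15,-0.4,0],[0,-0.2,-0.5,0],[0,-0.28,-0.58,0],[0,-0.36,-0.6,0],[0,-0.4,-0.6,0],[0,-0.4,-0.6,0]]'
python3 - <<'E'
from fit import *
p=[.514,-.0856,.3755]
t=cam("top"); c=cam("scene")
a=cv2.resize(c["frame"][210:310,280:490,::-1],None,fx=3.8,fy=3,interpolation=cv2.INTER_CUBIC)
b=cv2.resize(t["frame"][200:320,290:460,::-1],None,fx=2.4,fy=2.4,interpolation=cv2.INTER_CUBIC); z=np.zeros((b.shape[0],a.shape[1],3),np.uint8); z[:,:b.shape[1]]=b
for y,k in((-.137,(0,0,255)),(-.121,(0,255,0))):
    u=proj(c,F(p,(.039,y,.047)));cv2.circle(a,(int((u[0]-280)*3.8),int((u[1]-210)*3)),2,k,-1)
cv2.imwrite("pics/end.png",np.vstack([a,z])[:600,:800])
E
```

```text
time: 12.35
position: [0.6414, -0.3031, 0.2191]
tool_rot: [-0.186, 0.983, -0.001, 0.001]
ft_force: [0.7, 0.8, -0.9]
grip_width: 0.0002
grip_force: 0.0
```

View pics/end.png

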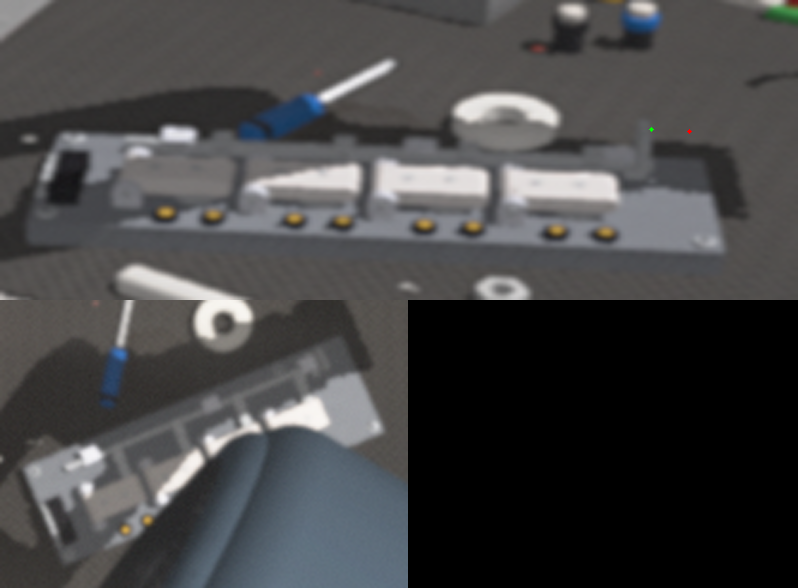

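All four clamps are flat, the tab sits at the predicted home mark (651,129), and the loose items look undisturbed.

```bash
python3 -c "
from rig import job; print(job.hand_in())"
```

```text
the job is handed in; nothing more can be done
None
```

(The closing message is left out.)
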